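# Make up the hardware kit for one cabinet door

### The arm

A 7-joint arm with a two-finger parallel gripper is mounted at the origin on the work surface. World frame = base frame: x ahead of the robot, y to its left, z up, the work surface at z = 0. Lengths are in m, angles in rad, forces in N, time in s.
With the tool pointing down it reaches from about 0.4 to 0.85 m from the base axis. Payload 4.4 kg.
Tool frame: the origin (TCP) lies midway between the tips of the shut fingers; the grasp point (between the pads) lies grasp_offset behind it (grasp_offset is the distance from the TCP to the grasp point, in m); z points along the fingers, y is the direction in which the jaws open and shut (so a half turn about z gives the same grasp; the last joint's range is limited). The gripper opens to 94 mm and grips with 3 to 60 N. Pads are 16 mm wide; open, the fingers measure 119 mm over their backs; the gripper's body (75 mm by 177 mm) begins 78 mm behind the grasp point.
Start: joints at [1.035, 0.628, 0.038, 1.517, -0.027, 0.996, -0.02], TCP at [0.294, -0.58, 0.205] pointing down, gripper open.
Joint ranges: [-3.06, 3.06], [-0.37, 2.12], [-1.25, 1.32], [0.18, 2.47], [-1.1, 4.24], [0.23, 1.98], [-2.94, 2.94]. Speed limits (rad/s): [2.57, 2.57, 3.14, 3.14, 3.14, 3.14, 3.14].

### API

Orientations are given as a unit quaternion [x, y, z, w].
In Python, from station import * gives the robot as it stands. The module is installed in compiled form; this text tells all that it offers.
- The arm moves only by the tool carry_out, never from a script. Its argument "rows" is a list of rows, each a list of 7 numbers: the finger opening in m, from 0 to 0.094, then the shift along the world's x, y, z in m, then the turn, a rotation vector about the world's x, y, z in degrees. In form: [[claw, tx, ty, tz, ax, ay, az], ...]. A call has 1 to 20 rows; each row is the pose to reach, as a shift and turn from the pose commanded when the call began; what a row does not reach only later rows make up. A row lasts 1/12 s, in which the tool goes at most 41.7 mm and 7.16 degrees, less where a joint would pass 70% of its speed; a pose out of reach is approached as far as the arm can. A call with a gripper value outside its range is refused whole. The fingers move at their own pace and stop on an object; the grip force is fixed at half the most. Time passes only in rows, so rows that repeat a pose let the fingers close. It gives the time, the measured TCP pose, the force and the opening at its end, in the units of the state.
- get_state(): the state, without advancing time (a new reading comes with each control period).
- capture(name): name is "side" or "top" or "wrist"; returns a dict with "frame" (400x640x3 uint8, red, green, blue), "z_map" (400x640 float32, m along the optical axis (not along the pixel's ray), 0 where there is no reading), "fovy" (degrees; the focal length in pixels is half the picture's height over the tangent of half this angle, whatever the lens; pixels are square), "cx", "cy" (the principal point, pixels), "k1" (the pictures are not rectified: a ray, as slopes to the right and down, at radius r is drawn at 1 + k1 r^2 times it, then the intrinsics apply), "xyz" and "attitude" of the camera in the world. Camera axes: x right, y up, looking along -z (the intrinsics and any distortion apply to the point x, -y, -z); pixel columns grow to the right and rows downward; lengths in m; the calibration is good to about 2 mm. A picture is of the moment at which its call begins.
- finish_job(): hands the job in, once; it reports no verdict.
The state is a dict: "clock": time; "qpos": joint angles; "qd": joint speeds; "tau": joint torques, N m; "tcp_pos": TCP position; "orientation": TCP orientation; "ft_force": force on the tool from outside, world axes, zero at the start; "torque": the same for the moment, N m; "grip_width": finger opening in m.
Only numpy, scipy, OpenCV 4.12 (cv2) and the standard library are available. Lean on these libraries where they do the work, as an engineer would, in place of code of your own. Each camera call takes 0.05 s, during which the arm holds its last target.

### The job

Make up the hardware kit for one cupboard door in the plywood tray: the two small hinges flat in its middle-sized bay, the long pull standing on its legs in the long bay, and the magnetic catch, base down, in the smallest bay. One of the hinges is in the grey stock bin under a short pull: move that pull off it first; it must end up left in the bin. The large hinge is for another job: leave it where it lies.

Things in the scene. Friction and masses are not known exactly. Their poses are not given: they have to be found in the camera images.
- kit_tray: Fixed plywood tray 250 (x) by 165 mm (y), rim at z 30, origin: centre of underside; yaw within 12 deg, left or right on the bench. Floor top at z 6, walls 6 thick, partition tops z 28. Bays in its frame: LONG x -119..119, y 14.5..76.5; SMALLEST x -119..-37, y -76.5..8.5; MIDDLE-SIZED x -31..119, y -76.5..8.5 (two hinges fit end to end along x).
- stock_bin: Fixed shallow grey plastic bin 200 (x) by 190 mm (y), 36 high, on the other side from the tray, yaw within 12 deg. Origin: centre of underside. Inside x -96..96, y -91..91, floor top at z 4, rim overhangs 4. A hinge with the short pull over it lies in its -y half (y -25 to -45); the +y half is empty.
- hinge_a: Steel butt hinge, folded, flat: 60 mm long (x), 34 wide (y), 9 thick, 10 at the round barrel on its +y edge; 3 screw holes. Origin: centre of underside, z up. 0.06 kg. Lies on the bench at any angle. Identical to hinge_b.
- hinge_b: Steel butt hinge, folded, flat: 60 mm long (x), 34 wide (y), 9 thick, 10 at the round barrel on its +y edge; 3 screw holes. Origin: centre of underside, z up. 0.06 kg. Lies on the bin's floor under the bar of the short pull, between its legs, long side along the bar within 10 deg, so a strip shows on either side of the bar.
- large_hinge: The look-alike: same steel and form, but 95 mm long (x), 42 wide (y), 10 thick, 4 screw holes. Lies on the bench at any angle. Origin: centre of underside, z up.
- long_pull: Long steel cabinet pull: straight bar 172 mm long (x), 14 wide (y), 8 thick, its top 32 and underside 24 above the feet, on a leg 10 by 14 at each end. Stands on its legs on the bench, bar within 17 deg of the world's x. Origin: mid-length, level of the feet, z up. 0.09 kg.
- short_pull: Short steel pull: same section and height as the long one (14 wide, top 32 and underside 24 above the feet, leg 10 by 14 at each end) but 106 mm long (x). Stands on the bin's floor over a hinge without touching it. Origin: mid-length, level of the feet, z up. 0.06 kg.
- catch: Magnetic door catch: white plastic housing 40 mm long (x), 16 wide (y), 15 high, two steel strips on top, a 3 thick screw ear at each end (58 long over all). Lies base down on the bench at any angle. No magnetic pull here. Origin: centre of underside, z up. 0.03 kg.

How it is judged:
By the outcome, as a careful person would: the job done as asked, in the order asked, and still so for the second after the job is handed in, with the robot touching nothing.
It also fails if it takes over 99 s, if anything falls off the work surface, if the arm or the gripper's body presses on something with over 40 N, if the wrist force passes 120 N, or if a joint passes its speed limit or range.

## Working session

There is one attempt and no reset: what is moved stays moved. The work goes in short steps, Python scripts to look and compute and a tool call to move; the robot and the scene stay as the last step left them, time stands still between calls to the robot, and variables do not carry over. Pictures are saved under pics/ and viewed, and the job is handed in when it is done.

Besides the shell and the picture viewer there is one more tool, called after "Emit:" by a JSON object that holds its "name" and its "arguments", one argument or row to a line. carry_out: Moves the arm, as the interface text tells. Its arguments: {"type":"object","properties":{"rows":{"type":"array","items":{"type":"array","items":{"type":"number"}}}},"required":["rows"]}

```bash
mkdir -p pics; cat > h.py <<'E'
import numpy as np, cv2
from station import *
def save(n,f): cv2.imwrite('pics/'+n,cv2.cvtColor(f,cv2.COLOR_RGB2BGR))
from scipy.spatial.transform import Rotation as R
def Rm(a):
    a=np.array(a,float)
    return a if a.shape==(3,3) else R.from_quat(a).as_matrix()
E
python3 - <<'E'
from h import *
s=get_state()
print(s)
for n in ("top","side","wrist"):
    c=capture(n); save(n+"0.png",c["frame"]); print(n,{k:v for k,v in c.items() if k not in("frame","z_map")}, c["z_map"].min(),c["z_map"].max())
    np.savez(n+"0.npz",**c)
E
```

```text
{'clock': 0.0, 'qpos': array([ 1.03518552,  0.62931977,  0.03843142,  1.51833921, -0.02699326,
        0.99627892, -0.01999427]), 'qd': array([-2.01167460e-04, -2.93940284e-04,  5.35987013e-05,  3.33405866e-03,
        5.70008967e-04,  6.70366363e-04,  1.61678174e-03]), 'tau': array([-6.05977766e-04, -5.49723995e+01,  1.14311289e+00, -1.86634308e+01,
       -5.22197527e-02,  2.34273705e-02,  1.73257949e-04]), 'tcp_pos': array([ 0.2940035 , -0.57898288,  0.20458021]), 'orientation': array([ 9.72533796e-01,  2.32759920e-01, -2.23124819e-04, -8.86134974e-04]), 'ft_force': array([-0.18850071, -0.06910425, -0.42509411]), 'torque': array([ 0.0412331 ,  0.00070947, -0.00776618]), 'grip_width': 0.09408902349623964}
top {'fovy': 47.77639625642178, 'cx': 320.44582961232095, 'cy': 206.02383530074187, 'k1': -0.07374012680968445, 'xyz': array([ 0.37261015, -0.02893805,  1.05199825]), 'attitude': array([-0.0628604 ,  0.05214997,  0.70910872, -0.70035261])} 0.0 2.0172
side {'fovy': 46.820425682397385, 'cx': 316.96352196976807, 'cy': 202.39071834745127, 'k1': -0.07383452983286176, 'xyz': array([0.04463793, 0.59952942, 0.50679358]), 'attitude': array([-0.16216099,  0.46042897,  0.82410847, -0.28732247])} 0.0 3.4995687
wrist {'fovy': 58.50807923646925, 'cx': 322.5208795614127, 'cy': 199.22610126315033, 'k1': -0.0784602246684147, 'xyz': array([ 0.3591475 , -0.5462046 ,  0.38262877]), 'attitude': array([-0.108961  ,  0.06754361, -0.51836473,  0.84549593])} 0.0 1.252613
```

```bash
python3 - <<'E'
import station; print([ (n,getattr(station,n)) for n in dir(station) if not n.startswith('__')])
E
```

```text
[('PlanningError', <class 'station.PlanningError'>), ('capture', <function make.<locals>.drawn_camera at 0x7f8a164d00e0>), ('finish_job', <function connect.<locals>.done at 0x7f8a168e7740>), ('get_state', <function make.<locals>.<lambda> at 0x7f8a164d05e0>), ('grasp_offset', 0.0188)]
```

View pics/top0.png

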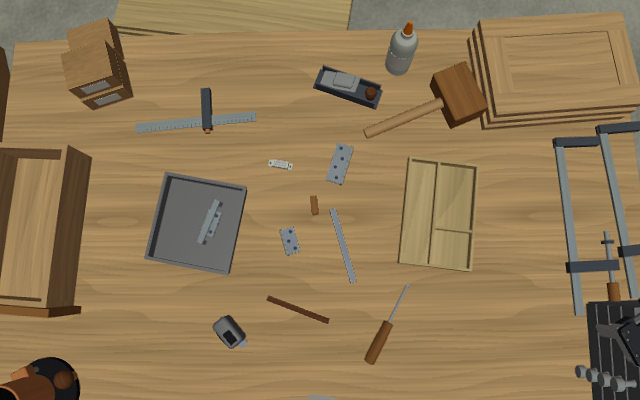

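View pics/side0.png

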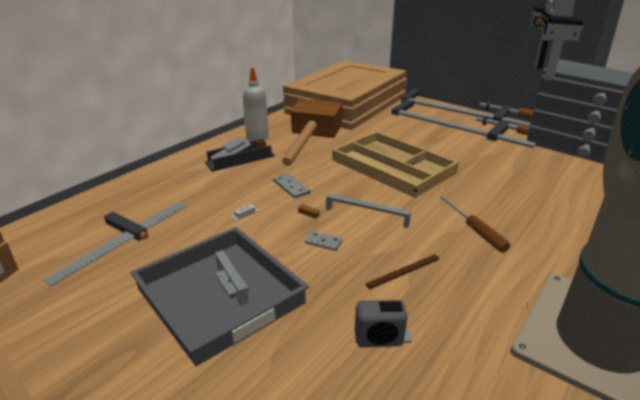

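View pics/wrist0.png

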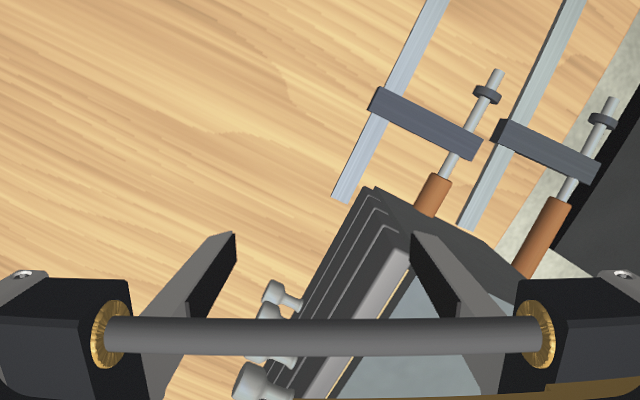

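```bash
cat >> h.py <<'E'
def intr(c):
    f=200/np.tan(np.radians(float(c["fovy"]))/2); return f
def ray(c,uv):
    uv=np.atleast_2d(np.array(uv,float)); f=intr(c); K=np.array([[f,0,float(c["cx"])],[0,f,float(c["cy"])],[0,0,1]])
    d=cv2.undistortPoints(uv.reshape(-1,1,2),K,np.array([float(c["k1"]),0,0,0.])).reshape(-1,2)
    v=np.c_[d[:,0],-d[:,1],-np.ones(len(d))]
    return v@Rm(c["attitude"]).T
def plane(c,uv,z):
    r=ray(c,uv); o=np.array(c["xyz"]); t=(z-o[2])/r[:,2]; return o+t[:,None]*r
def proj(c,P):
    P=np.atleast_2d(P); q=(P-np.array(c["xyz"]))@Rm(c["attitude"]); d=np.c_[q[:,0]/-q[:,2],-q[:,1]/-q[:,2]]
    r2=(d**2).sum(1,keepdims=True); d=d*(1+float(c["k1"])*r2); f=intr(c); return d*f+[float(c["cx"]),float(c["cy"])]
def cloud(c):
    h,w=c["z_map"].shape; u,v=np.meshgrid(np.arange(w),np.arange(h)); r=ray(c,np.c_[u.ravel(),v.ravel()])
    P=np.array(c["xyz"])+r*c["z_map"].reshape(-1,1); P=P.reshape(h,w,3); P[c["z_map"]==0]=np.nan; return P
def show(n,c,x0,x1,y0,y1,k):
    save(n,cv2.resize(c["frame"][y0:y1,x0:x1],None,fx=k,fy=k,interpolation=cv2.INTER_CUBIC))
E
python3 - <<'E'
from h import *
c=dict(np.load("top0.npz")); P=cloud(c)
for u,v in [(300,300),(290,200),(455,190),(200,250),(289,242),(342,245),(340,165),(280,164),(208,222),(410,160),(437,200)]: print((u,v),P[v,u].round(4))
show("t1.png",c,250,360,130,290,5) if 0 else None
show("t_a.png",c,130,250,160,280,5); show("t_b.png",c,260,370,135,290,4); show("t_c.png",c,390,490,145,280,4)
E
```

```text
(300, 300) [0.3281 0.0351 0.0043]
(290, 200) [0.5605 0.0579 0.0027]
(455, 190) [ 0.5786 -0.3328  0.006 ]
(200, 250) [0.4443 0.2681 0.007 ]
(289, 242) [0.4604 0.0595 0.0118]
(342, 245) [ 0.4504 -0.062   0.0328]
(340, 165) [ 0.6422 -0.0616  0.0091]
(280, 164) [0.6454 0.0806 0.0147]
(208, 222) [0.5056 0.2421 0.0399]
(410, 160) [ 0.6463 -0.2244  0.0311]
(437, 200) [ 0.5555 -0.2891  0.0039]
```

View pics/t_a.png

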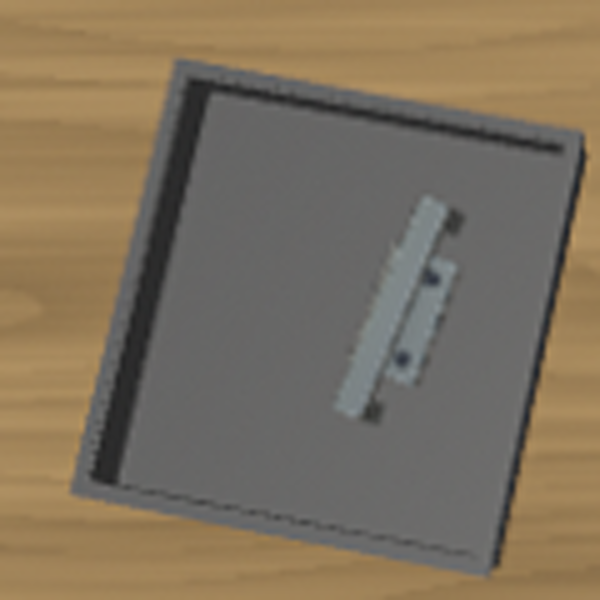

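View pics/t_b.png

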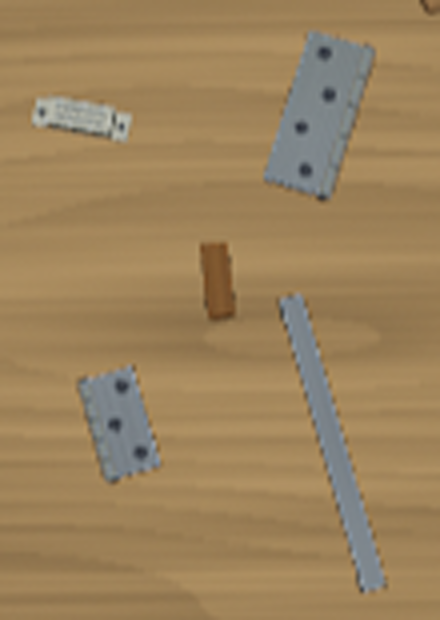

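View pics/t_c.png

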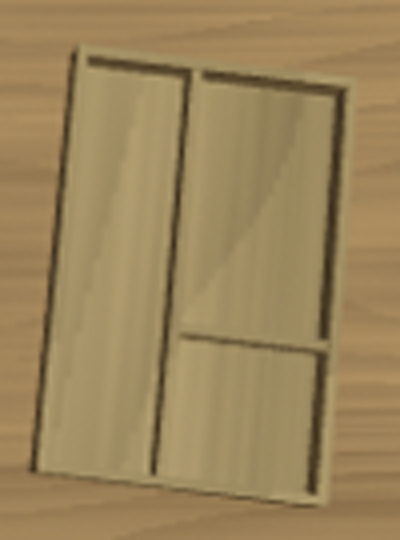

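```bash
cat > m.py <<'E'
from h import *
def quad(c,pts,k,off,z):
    uv=(np.array(pts,float)+.5)/k-.5+np.array(off); return plane(c,uv,z)
def desc(n,Q):
    e=[np.linalg.norm(Q[i]-Q[(i+1)%4]) for i in range(4)]
    print(n,"centre",Q.mean(0).round(4),"edges",np.round(e,4)); 
    a=(Q[0]+Q[1]-Q[2]-Q[3]); print("  yaw of +x",np.degrees(np.arctan2(a[1],a[0])).round(2)); b=Q[0]+Q[3]-Q[1]-Q[2]; print("  yaw +y -90",np.degrees(np.arctan2(-b[0],b[1])).round(2))
E
python3 - <<'E'
from m import *
c=dict(np.load("top0.npz"))
desc("tray",quad(c,[(78,47),(355,82),(325,505),(33,470)],4,(390,145),.03))
desc("bin",quad(c,[(177,60),(583,132),(492,575),(72,492)],5,(130,160),.036))
desc("short",quad(c,[(425,195),(450,205),(362,420),(335,410)],5,(130,160),.036))
hsv=cv2.cvtColor(c["frame"],cv2.COLOR_RGB2HSV)
b=c["frame"].astype(int); m=((b[...,2]>b[...,0]-12)&(b.sum(2)>250)).astype(np.uint8)
sub=np.zeros_like(m); sub[135:290,260:370]=m[135:290,260:370]
n,l,st,ce=cv2.connectedComponentsWithStats(sub)
for i in range(1,n):
    if st[i,4]<60: continue
    cn=cv2.findContours((l==i).astype(np.uint8),cv2.RETR_EXTERNAL,cv2.CHAIN_APPROX_NONE)[0][0]
    z={}
    w=st[i]; zz=.032 if w[3]>65 else .01 if w[3]>20 else .015
    up=cv2.resize((l==i).astype(np.uint8)*255,None,fx=4,fy=4,interpolation=cv2.INTER_LINEAR)>127
    ys,xs=np.nonzero(up); uv=np.c_[(xs+.5)/4-.5,(ys+.5)/4-.5]; P=plane(c,uv,zz)[:,:2].astype(np.float32)
    r=cv2.minAreaRect(P*1000); print(st[i],zz,np.round(r[0],1),np.round(r[1],1),round(r[2],2), "mean",P.mean(0)*1000)
    bx=cv2.boxPoints(r); e=bx[1]-bx[0]; e2=bx[2]-bx[1]; L=e if np.linalg.norm(e)>np.linalg.norm(e2) else e2; print("  long axis yaw",np.degrees(np.arctan2(L[1],L[0])))
E
```

```text
tray centre [ 0.5216 -0.2865  0.03  ] edges [0.1634 0.2467 0.1657 0.2476]
  yaw of +x -8.06
  yaw +y -90 -7.9
bin centre [0.5067 0.2724 0.036 ] edges [0.1964 0.2058 0.1984 0.2053]
  yaw of +x -10.98
  yaw +y -90 -11.11
short centre [0.5085 0.2427 0.036 ] edges [0.0127 0.1057 0.0134 0.1062]
  yaw of +x -21.29
  yaw +y -90 -21.33
[326 143  27  41 635] 0.01 [646.7 -60. ] [42.4 96.8] 71.92 mean [646.5525   -60.017532]
  long axis yaw -18.084736
[268 160  24  10 130] 0.015 [645.3  80.5] [57.5 17.1] 79.4 mean [645.0209   80.32406]
  long axis yaw 79.39673
[330 209  26  74 442] 0.032 [451.  -63.3] [171.9  15.6] 14.73 mean [449.836   -63.60666]
  long axis yaw 14.729736
[280 227  20  28 344] 0.01 [464.   58.8] [61.5 34.5] 16.0 mean [463.75314   59.009403]
  long axis yaw 15.999325
```

Emit:
{"name": "carry_out", "arguments": {
  "rows": [
    [0.094, 0.2145, 0.8227, -0.02, 0, 0, -48.2],
    [0.094, 0.2145, 0.8227, -0.02, 0, 0, -48.2],
    [0.094, 0.2145, 0.8227, -0.02, 0, 0, -48.2],
    [0.094, 0.2145, 0.8227, -0.02, 0, 0, -48.2],
    [0.094, 0.2145, 0.8227, -0.02, 0, 0, -48.2],
    [0.094, 0.2145, 0.8227, -0.02, 0, 0, -48.2],
    [0.094, 0.2145, 0.8227, -0.02, 0, 0, -48.2],
    [0.094, 0.2145, 0.8227, -0.02, 0, 0, -48.2],
    [0.094, 0.2145, 0.8227, -0.02, 0, 0, -48.2],
    [0.094, 0.2145, 0.8227, -0.02, 0, 0, -48.2],
    [0.094, 0.2145, 0.8227, -0.02, 0, 0, -48.2],
    [0.094, 0.2145, 0.8227, -0.02, 0, 0, -48.2],
    [0.094, 0.2145, 0.8227, -0.02, 0, 0, -48.2],
    [0.094, 0.2145, 0.8227, -0.02, 0, 0, -48.2],
    [0.094, 0.2145, 0.8227, -0.02, 0, 0, -48.2],
    [0.094, 0.2145, 0.8227, -0.02, 0, 0, -48.2],
    [0.094, 0.2145, 0.8227, -0.02, 0, 0, -48.2],
    [0.094, 0.2145, 0.8227, -0.02, 0, 0, -48.2],
    [0.094, 0.2145, 0.8227, -0.02, 0, 0, -48.2],
    [0.094, 0.2145, 0.8227, -0.02, 0, 0, -48.2]
  ]
}}

```text
clock: 1.82
tcp_pos: [0.5044, 0.2288, 0.1857]
orientation: [0.983, -0.184, -0.0, 0.0]
ft_force: [0.3, -0.6, -0.7]
grip_width: 0.0941
```

```bash
python3 - <<'E'
from h import *
c=capture("wrist"); np.savez("w1.npz",**c); save("w1.png",c["frame"]); s=get_state(); print(s["clock"],s["tcp_pos"],s["orientation"],s["qpos"].round(3))
E
```

```text
1.8667 [0.50575583 0.23987184 0.18540387] [ 9.83756376e-01 -1.79463467e-01  6.47352858e-04 -3.97962731e-03] [-0.622  0.527  0.2    1.806 -0.145  0.817 -2.281]
```

View pics/w1.png

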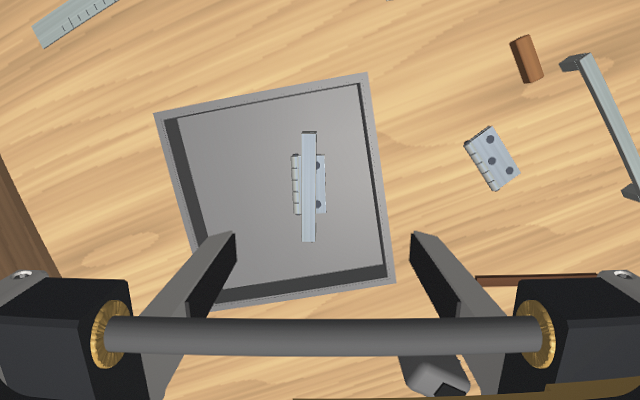

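```bash
python3 - <<'E'
from h import *
c=capture("wrist");c=capture("wrist"); np.savez("w1.npz",**c); s=get_state(); print(s["clock"],s["tcp_pos"],s["orientation"],s["qd"].round(3))
show("w1b.png",c,270,350,110,260,4)
E
```

```text
1.9667 [0.50406683 0.23075168 0.18511563] [ 9.83416689e-01 -1.81359481e-01 -2.98273390e-04 -5.16062329e-04] [ 0.055 -0.03   0.059  0.065  0.024  0.009  0.009]
```

View pics/w1b.png

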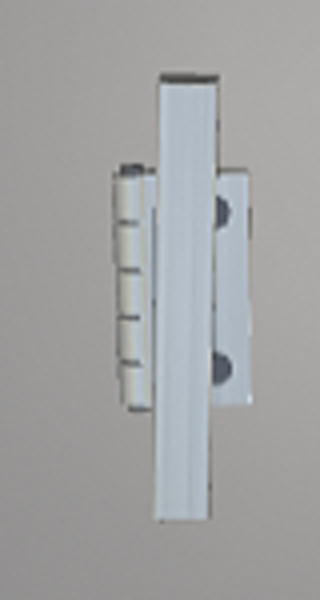

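```bash
python3 - <<'E'
from m import *
c=dict(np.load("w1.npz"))
desc("short",quad(c,[(160,83),(219,80),(211,520),(155,520)],4,(270,110),.036))
desc("hb",quad(c,[(116,170),(248,170),(252,405),(125,408)],4,(270,110),.0135))
c=capture("wrist"); s=get_state(); print(s["clock"],s["tcp_pos"],s["orientation"],s["qd"].round(3))
E
```

```text
short centre [0.5058 0.2415 0.036 ] edges [0.0134 0.1059 0.0137 0.1053]
  yaw of +x -21.71
  yaw +y -90 -19.14
hb centre [0.5057 0.2422 0.0135] edges [0.0323 0.06   0.0325 0.0609]
  yaw of +x -19.35
  yaw +y -90 -19.87
2.0167 [0.50389986 0.22756801 0.18521955] [ 9.83065462e-01 -1.83253682e-01 -4.26640423e-04  4.51756930e-04] [ 0.039 -0.02   0.036  0.037  0.008  0.001  0.002]
```

Emit:
{"name": "carry_out", "arguments": {
  "rows": [
    [0.06, 0.0025, 0.015, -0.02, 0, 0, 0],
    [0.05, 0.0025, 0.015, -0.06, 0, 0, 0],
    [0.05, 0.0025, 0.015, -0.09, 0, 0, 0],
    [0.05, 0.0025, 0.015, -0.12, 0, 0, 0],
    [0.05, 0.0025, 0.015, -0.14, 0, 0, 0],
    [0.05, 0.0025, 0.015, -0.155, 0, 0, 0],
    [0.05, 0.0025, 0.015, -0.164, 0, 0, 0],
    [0.05, 0.0025, 0.015, -0.164, 0, 0, 0],
    [0.05, 0.0025, 0.015, -0.164, 0, 0, 0],
    [0.0, 0.0025, 0.015, -0.164, 0, 0, 0],
    [0.0, 0.0025, 0.015, -0.164, 0, 0, 0],
    [0.0, 0.0025, 0.015, -0.164, 0, 0, 0],
    [0.0, 0.0025, 0.015, -0.164, 0, 0, 0],
    [0.0, 0.0025, 0.015, -0.164, 0, 0, 0],
    [0.0, 0.0025, 0.015, -0.164, 0, 0, 0]
  ]
}}

```text
clock: 3.27
tcp_pos: [0.5071, 0.2418, 0.0222]
orientation: [0.983, -0.185, 0.0, -0.0]
ft_force: [-1.2, -0.4, -0.2]
grip_width: 0.0137
```

```bash
python3 - <<'E'
from h import *
c=capture("wrist"); save("w2.png",c["frame"]); s=get_state(); print(s["clock"],s["tcp_pos"],s["orientation"],s["ft_force"],s["grip_width"])
E
```

```text
3.3167 [0.50710956 0.24172826 0.02214308] [ 9.82816158e-01 -1.84586962e-01  1.81065537e-04 -1.42034527e-04] [ 0.0745123  -0.13533307  1.74107988] 0.013461409058517447
```

View pics/w2.png

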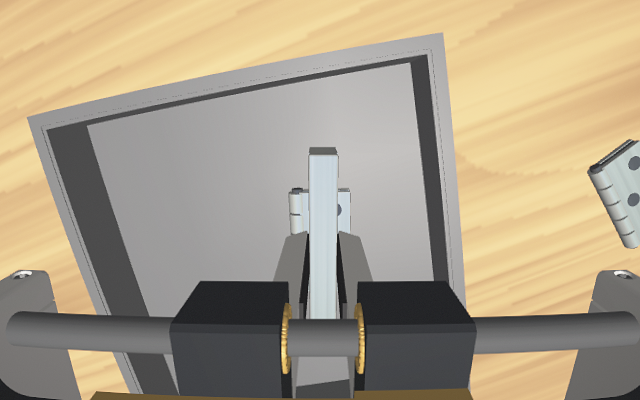

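Emit:
{"name": "carry_out", "arguments": {
  "rows": [
    [0, 0, 0, 0.015, 0, 0, 0],
    [0, 0, 0, 0.035, 0, 0, 0],
    [0, 0, 0, 0.055, 0, 0, 0],
    [0, 0, 0, 0.055, 0, 0, 3],
    [0, 0.003, 0.025, 0.055, 0, 0, 8],
    [0, 0.006, 0.05, 0.055, 0, 0, 10],
    [0, 0.008, 0.0725, 0.055, 0, 0, 10],
    [0, 0.008, 0.0725, 0.045, 0, 0, 10],
    [0, 0.008, 0.0725, 0.025, 0, 0, 10],
    [0, 0.008, 0.0725, 0.01, 0, 0, 10],
    [0, 0.008, 0.0725, 0.003, 0, 0, 10],
    [0, 0.008, 0.0725, 0.0, 0, 0, 10],
    [0, 0.008, 0.0725, 0.0, 0, 0, 10],
    [0, 0.008, 0.0725, 0.0, 0, 0, 10],
    [0.045, 0.008, 0.0725, 0.0, 0, 0, 10],
    [0.045, 0.008, 0.0725, 0.0, 0, 0, 10],
    [0.045, 0.008, 0.0725, 0.0, 0, 0, 10],
    [0.05, 0.008, 0.0725, 0.02, 0, 0, 10],
    [0.05, 0.008, 0.0725, 0.05, 0, 0, 10],
    [0.05, 0.005, 0.06, 0.09, 0, 0, 8]
  ]
}}

```text
clock: 4.98
tcp_pos: [0.5104, 0.3034, 0.1104]
orientation: [0.993, -0.114, -0.002, 0.0]
ft_force: [1.1, 0.2, 0.9]
grip_width: 0.0486
```

Emit:
{"name": "carry_out", "arguments": {
  "rows": [
    [0.05, -0.003, -0.03, 0.03, 0, 0, -3],
    [0.05, -0.006, -0.06, 0.04, 0, 0, -6.3],
    [0.05, -0.006, -0.06, 0.04, 0, 0, -6.3],
    [0.05, -0.006, -0.06, 0.04, 0, 0, -6.3],
    [0.05, -0.006, -0.06, 0.04, 0, 0, -6.3]
  ]
}}

```text
clock: 5.4
tcp_pos: [0.5058, 0.2425, 0.1514]
orientation: [0.985, -0.17, -0.0, -0.0]
ft_force: [0.4, 1.0, 0.3]
grip_width: 0.0501
```

```bash
python3 - <<'E'
from h import *
c=capture("wrist"); np.savez("w3.npz",**c); save("w3.png",c["frame"]); s=get_state(); print(s["clock"],s["tcp_pos"],s["orientation"],s["ft_force"],s["grip_width"])
show("w3b.png",c,250,390,150,280,5)
E
```

```text
5.45 [0.50550969 0.24294402 0.15097331] [ 9.85590452e-01 -1.69148432e-01 -4.76235385e-04 -2.06020958e-04] [ 1.0271344   0.68503159 -0.57663072] 0.04984961464860121
```

View pics/w3.png

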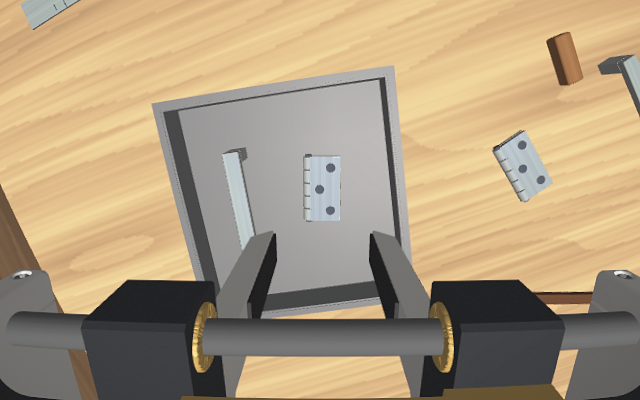

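View pics/w3b.png

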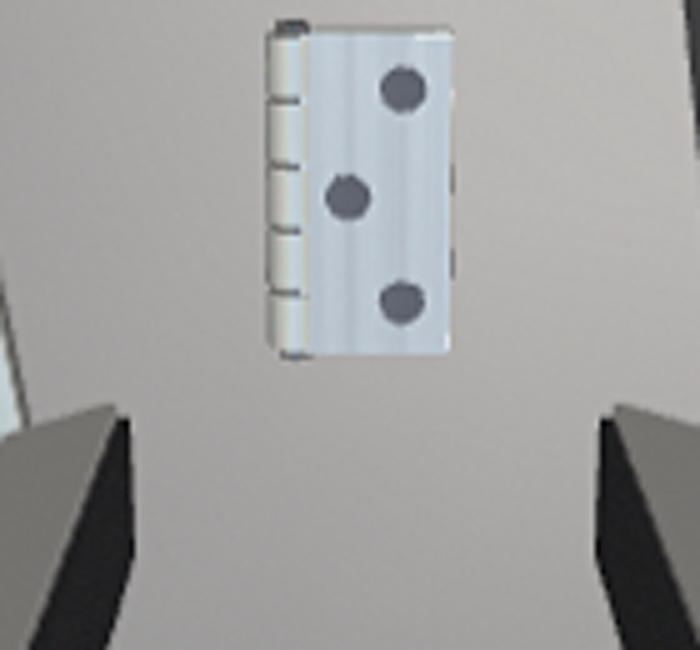

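```bash
python3 - <<'E'
from m import *
c=dict(np.load("w3.npz"))
desc("hb",quad(c,[(268,33),(453,33),(450,353),(268,350)],5,(250,150),.013))
E
```

```text
hb centre [0.5057 0.2428 0.013 ] edges [0.0329 0.0597 0.0339 0.0592]
  yaw of +x -19.79
  yaw +y -90 -19.98
```

Emit:
{"name": "carry_out", "arguments": {
  "rows": [
    [0.05, 0, 0.0005, -0.03, 0, 0, 0],
    [0.05, 0, 0.0005, -0.06, 0, 0, 0],
    [0.05, 0, 0.0005, -0.09, 0, 0, 0],
    [0.05, 0, 0.0005, -0.115, 0, 0, 0],
    [0.05, 0, 0.0005, -0.132, 0, 0, 0],
    [0.05, 0, 0.0005, -0.141, 0, 0, 0],
    [0.05, 0, 0.0005, -0.1455, 0, 0, 0],
    [0.05, 0, 0.0005, -0.1455, 0, 0, 0],
    [0.05, 0, 0.0005, -0.1455, 0, 0, 0],
    [0.0, 0, 0.0005, -0.1455, 0, 0, 0],
    [0.0, 0, 0.0005, -0.1455, 0, 0, 0],
    [0.0, 0, 0.0005, -0.1455, 0, 0, 0],
    [0.0, 0, 0.0005, -0.1455, 0, 0, 0],
    [0.0, 0, 0.0005, -0.1455, 0, 0, 0]
  ]
}}

```text
clock: 6.62
tcp_pos: [0.5064, 0.2425, 0.0066]
orientation: [0.985, -0.17, 0.0, -0.0]
ft_force: [0.2, 0.1, 2.8]
grip_width: 0.0331
```

Emit:
{"name": "carry_out", "arguments": {
  "rows": [
    [0, 0, 0, 0.015, 0, 0, 0],
    [0, 0, 0, 0.045, 0, 0, 0],
    [0, 0, -0.01, 0.085, 0, 0, 0],
    [0, 0.005, -0.035, 0.115, 0, 0, 0],
    [0, 0.01, -0.07, 0.12, 0, 0, 3],
    [0, 0.016, -0.11, 0.12, 0, 0, 6],
    [0, 0.022, -0.15, 0.12, 0, 0, 11.6],
    [0, 0.028, -0.19, 0.12, 0, 0, 11.6],
    [0, 0.034, -0.23, 0.12, 0, 0, 11.6],
    [0, 0.04, -0.27, 0.12, 0, 0, 11.6],
    [0, 0.046, -0.31, 0.12, 0, 0, 11.6],
    [0, 0.052, -0.35, 0.12, 0, 0, 11.6],
    [0, 0.059, -0.39, 0.12, 0, 0, 11.6],
    [0, 0.066, -0.43, 0.12, 0, 0, 11.6],
    [0, 0.073, -0.47, 0.12, 0, 0, 11.6],
    [0, 0.08, -0.51, 0.12, 0, 0, 11.6],
    [0, 0.086, -0.545, 0.12, 0, 0, 11.6],
    [0, 0.0912, -0.574, 0.12, 0, 0, 11.6],
    [0, 0.0912, -0.574, 0.12, 0, 0, 11.6],
    [0, 0.0912, -0.574, 0.12, 0, 0, 11.6]
  ]
}}

```text
clock: 8.28
tcp_pos: [0.596, -0.3343, 0.1253]
orientation: [0.997, -0.072, -0.001, 0.0]
ft_force: [-0.6, 1.3, -0.8]
grip_width: 0.0329
```

```bash
python3 - <<'E'
from h import *
c=capture("wrist"); c=capture("wrist"); np.savez("w4.npz",**c); save("w4.png",c["frame"]); s=get_state(); print(s["clock"],s["tcp_pos"],s["orientation"],s["ft_force"],s["grip_width"])
E
```

```text
8.3833 [ 0.59699558 -0.33005365  0.12555127] [ 9.97606621e-01 -6.91368879e-02 -4.85469068e-04 -9.40864872e-04] [-0.08222683  0.07884284 -0.83240396] 0.03320485362796941
```

View pics/w4.png

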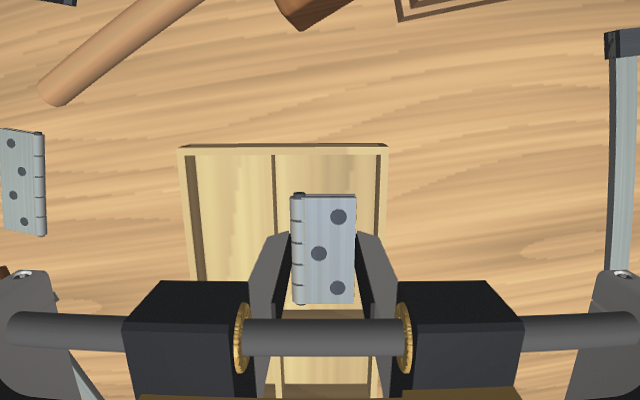

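```bash
python3 - <<'E'
from m import *
c=dict(np.load("w4.npz"))
a=np.radians(-8); T=lambda x,y:np.array([.5216+x*np.cos(a)-y*np.sin(a),-.2865+x*np.sin(a)+y*np.cos(a)])
print(plane(c,[(178,147),(389,143)],.03).round(4)); print(T(.125,.0825),T(.125,-.0825))
print(plane(c,[(274,155),(378,155)],.029).round(4), T(.119,.0115))
E
```

```text
[[ 0.6545 -0.2272  0.03  ]
 [ 0.6345 -0.3885  0.03  ]]
[ 0.65686529 -0.22219952] [ 0.63390173 -0.38559375]
[[ 0.6374 -0.2999  0.029 ]
 [ 0.6263 -0.3794  0.029 ]] [ 0.64104239 -0.29167352]
```

Emit:
{"name": "carry_out", "arguments": {
  "rows": [
    [0, 0, -0.003, -0.03, 0, 0, 0],
    [0, 0, -0.003, -0.06, 0, 0, 0],
    [0, 0, -0.003, -0.085, 0, 0, 0],
    [0, 0, -0.003, -0.1, 0, 0, 0],
    [0, 0, -0.003, -0.11, 0, 0, 0],
    [0, 0, -0.003, -0.115, 0, 0, 0],
    [0, 0, -0.003, -0.1175, 0, 0, 0],
    [0, 0, -0.003, -0.1175, 0, 0, 0],
    [0, 0, -0.003, -0.1175, 0, 0, 0],
    [0.048, 0, -0.003, -0.1175, 0, 0, 0],
    [0.048, 0, -0.003, -0.1175, 0, 0, 0],
    [0.048, 0, -0.003, -0.1175, 0, 0, 0],
    [0.048, 0, -0.003, -0.105, 0, 0, 0],
    [0.048, 0, -0.003, -0.08, 0, 0, 0],
    [0.048, 0, -0.003, -0.045, 0, 0, 0],
    [0.048, 0, -0.003, -0.005, 0, 0, 0],
    [0.048, 0, -0.003, 0.03, 0, 0, 0]
  ]
}}

```text
clock: 9.8
tcp_pos: [0.5974, -0.3351, 0.1593]
orientation: [0.998, -0.07, 0.001, 0.0]
ft_force: [1.2, -0.3, -0.1]
grip_width: 0.0481
```

```bash
python3 - <<'E'
from h import *
c=capture("wrist"); np.savez("w5.npz",**c); save("w5.png",c["frame"]); s=get_state(); print(s["clock"],s["tcp_pos"],s["orientation"],s["ft_force"],s["grip_width"])
E
```

```text
9.85 [ 0.60161234 -0.33753098  0.167308  ] [ 0.99753397 -0.06981177  0.00660722  0.00293975] [ 1.64231683 -0.33046199  3.69970846] 0.047960126828318614
```

View pics/w5.png

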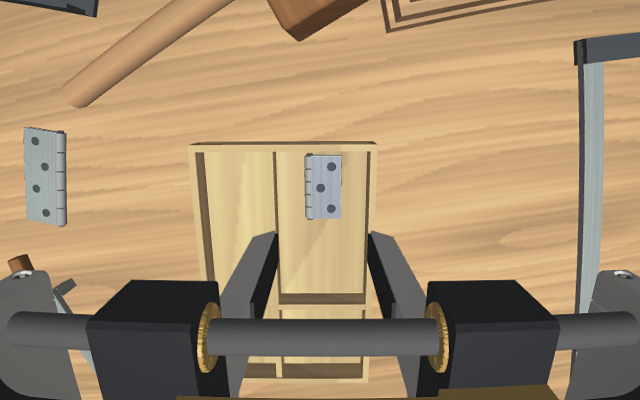

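Emit:
{"name": "carry_out", "arguments": {
  "rows": [
    [0.05, -0.007, 0.02, 0, 0, 0, 2],
    [0.05, -0.02, 0.058, 0, 0, 0, 6],
    [0.05, -0.033, 0.096, -0.005, 0, 0, 10],
    [0.05, -0.046, 0.134, -0.005, 0, 0, 14],
    [0.05, -0.059, 0.172, -0.01, 0, 0, 18],
    [0.05, -0.072, 0.21, -0.01, 0, 0, 22],
    [0.05, -0.085, 0.248, -0.015, 0, 0, 24],
    [0.05, -0.098, 0.286, -0.015, 0, 0, 24],
    [0.05, -0.11, 0.324, -0.015, 0, 0, 24],
    [0.05, -0.121, 0.356, -0.015, 0, 0, 24],
    [0.05, -0.129, 0.38, -0.015, 0, 0, 24],
    [0.05, -0.133, 0.3934, -0.015, 0, 0, 24],
    [0.05, -0.133, 0.3934, -0.015, 0, 0, 24],
    [0.05, -0.133, 0.3934, -0.015, 0, 0, 24],
    [0.05, -0.133, 0.3934, -0.015, 0, 0, 24]
  ]
}}

```text
clock: 11.1
tcp_pos: [0.465, 0.0572, 0.1415]
orientation: [0.99, 0.138, 0.001, 0.0]
ft_force: [-0.2, -0.6, -0.3]
grip_width: 0.0501
```

```bash
python3 - <<'E'
from h import *
c=capture("wrist"); np.savez("w6.npz",**c); save("w6.png",c["frame"]); s=get_state(); print(s["clock"],s["tcp_pos"],s["orientation"],s["ft_force"],s["grip_width"])
show("w6b.png",c,250,390,150,280,5)
E
```

```text
11.15 [0.46492366 0.05691127 0.14134934] [9.90425189e-01 1.38049193e-01 4.35007779e-04 4.20842871e-04] [ 0.22343274  0.17952752 -0.45939151] 0.05019846743499281
```

View pics/w6b.png

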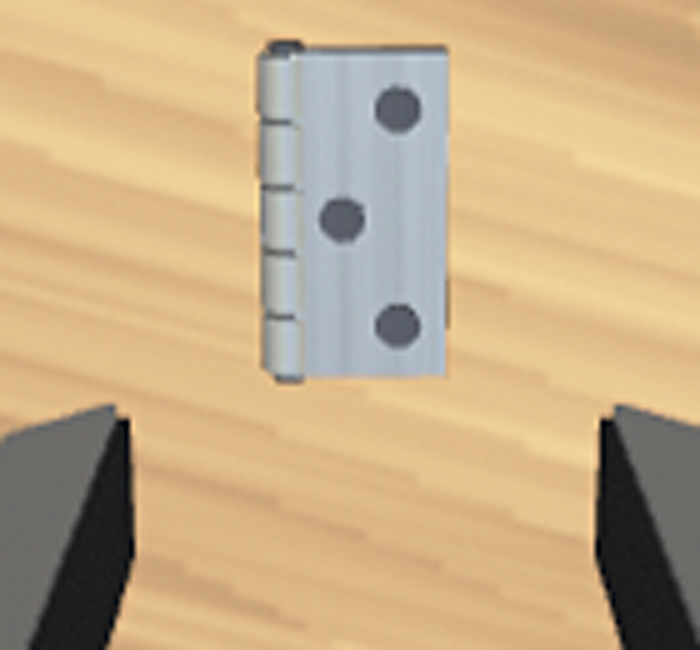

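```bash
python3 - <<'E'
from m import *
c=dict(np.load("w6.npz"))
desc("ha",quad(c,[(260,50),(447,50),(447,377),(264,377)],5,(250,150),.009))
E
```

```text
ha centre [0.4618 0.0578 0.009 ] edges [0.0327 0.0603 0.0336 0.0602]
  yaw of +x 16.23
  yaw +y -90 15.95
```

Emit:
{"name": "carry_out", "arguments": {
  "rows": [
    [0.05, -0.001, -0.0005, -0.03, 0, 0, 0],
    [0.05, -0.001, -0.0005, -0.06, 0, 0, 0],
    [0.05, -0.001, -0.0005, -0.09, 0, 0, 0],
    [0.05, -0.001, -0.0005, -0.11, 0, 0, 0],
    [0.05, -0.001, -0.0005, -0.125, 0, 0, 0],
    [0.05, -0.001, -0.0005, -0.134, 0, 0, 0],
    [0.05, -0.001, -0.0005, -0.1383, 0, 0, 0],
    [0.05, -0.001, -0.0005, -0.1383, 0, 0, 0],
    [0.05, -0.001, -0.0005, -0.1383, 0, 0, 0],
    [0, -0.001, -0.0005, -0.1383, 0, 0, 0],
    [0, -0.001, -0.0005, -0.1383, 0, 0, 0],
    [0, -0.001, -0.0005, -0.1383, 0, 0, 0],
    [0, -0.001, -0.0005, -0.1383, 0, 0, 0],
    [0, -0.001, -0.0005, -0.1383, 0, 0, 0]
  ]
}}

```text
clock: 12.32
tcp_pos: [0.4638, 0.0582, 0.0035]
orientation: [0.99, 0.139, 0.001, 0.0]
ft_force: [-0.0, -0.4, 6.0]
grip_width: 0.0332
```

Emit:
{"name": "carry_out", "arguments": {
  "rows": [
    [0, 0, 0, 0.015, 0, 0, 0],
    [0, 0, 0, 0.045, 0, 0, 0],
    [0, 0.002, -0.01, 0.085, 0, 0, 0],
    [0, 0.005, -0.035, 0.11, 0, 0, -3],
    [0, 0.01, -0.07, 0.12, 0, 0, -8],
    [0, 0.016, -0.11, 0.12, 0, 0, -13],
    [0, 0.022, -0.15, 0.12, 0, 0, -18],
    [0, 0.028, -0.19, 0.12, 0, 0, -22],
    [0, 0.034, -0.23, 0.12, 0, 0, -24],
    [0, 0.04, -0.27, 0.12, 0, 0, -24],
    [0, 0.047, -0.31, 0.12, 0, 0, -24],
    [0, 0.053, -0.345, 0.12, 0, 0, -24],
    [0, 0.058, -0.37, 0.12, 0, 0, -24],
    [0, 0.06, -0.383, 0.12, 0, 0, -24],
    [0, 0.06, -0.383, 0.12, 0, 0, -24],
    [0, 0.06, -0.383, 0.12, 0, 0, -24],
    [0, 0.06, -0.383, 0.12, 0, 0, -24]
  ]
}}

```text
clock: 13.73
tcp_pos: [0.5232, -0.3218, 0.1225]
orientation: [0.998, -0.068, -0.001, -0.001]
ft_force: [0.4, 0.0, -0.9]
grip_width: 0.0329
```

```bash
python3 - <<'E'
from h import *
c=capture("wrist"); np.savez("w7.npz",**c); save("w7.png",c["frame"]); s=get_state(); print(s["clock"],s["tcp_pos"],s["orientation"],s["ft_force"],s["grip_width"])
E
```

```text
13.7833 [ 0.52334449 -0.32176959  0.12262411] [ 9.97681495e-01 -6.80465846e-02 -4.25012952e-04 -1.05690906e-03] [-0.86296008  0.26859179 -0.35952774] 0.03316283004408353
```

View pics/w7.png

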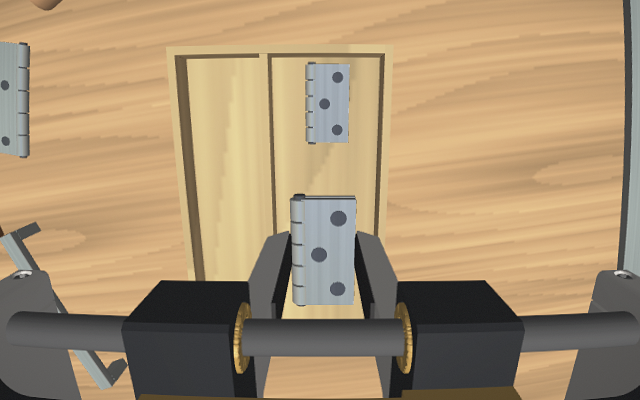

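```bash
python3 - <<'E'
from m import *
c=dict(np.load("w7.npz"))
desc("hb",quad(c,[(307,63),(350,63),(350,143),(306,143)],1,(0,0),.015))
print(plane(c,[(168,50),(392,47)],.03), plane(c,[(269,60),(378,60)],.028))
E
```

```text
hb centre [ 0.5964 -0.3366  0.015 ] edges [0.0326 0.0607 0.035  0.0607]
  yaw of +x -7.95
  yaw +y -90 -7.74
[[ 0.65107684 -0.22643373  0.03      ]
 [ 0.62984267 -0.38683516  0.03      ]] [[ 0.6331011  -0.29798977  0.028     ]
 [ 0.62240175 -0.37623152  0.028     ]]
```

Emit:
{"name": "carry_out", "arguments": {
  "rows": [
    [0, 0, 0, -0.03, 0, 0, 0],
    [0, 0, 0, -0.06, 0, 0, 0],
    [0, 0, 0, -0.085, 0, 0, 0],
    [0, 0, 0, -0.1, 0, 0, 0],
    [0, 0, 0, -0.109, 0, 0, 0],
    [0, 0, 0, -0.112, 0, 0, 0],
    [0, 0, 0, -0.114, 0, 0, 0],
    [0, 0, 0, -0.114, 0, 0, 0],
    [0, 0, 0, -0.114, 0, 0, 0],
    [0.048, 0, 0, -0.114, 0, 0, 0],
    [0.048, 0, 0, -0.114, 0, 0, 0],
    [0.048, 0, 0, -0.114, 0, 0, 0],
    [0.048, 0, 0, -0.1, 0, 0, 0],
    [0.048, 0, 0, -0.075, 0, 0, 0],
    [0.048, 0, 0, -0.04, 0, 0, 0],
    [0.048, 0, 0, 0, 0, 0, 0],
    [0.048, 0, 0, 0.02, 0, 0, 0],
    [0.048, 0, 0, 0.03, 0, 0, 0]
  ]
}}

```text
clock: 15.28
tcp_pos: [0.5251, -0.3262, 0.1567]
orientation: [0.998, -0.07, 0.003, 0.001]
ft_force: [0.4, -0.5, 0.6]
grip_width: 0.0475
```

```bash
python3 - <<'E'
from h import *
c=capture("wrist"); np.savez("w8.npz",**c); save("w8.png",c["frame"]); s=get_state(); print(s["clock"],s["tcp_pos"],s["orientation"],s["ft_force"],s["grip_width"])
E
```

```text
15.3333 [ 0.52513745 -0.32619704  0.15677883] [ 0.99756021 -0.06973266  0.00298041  0.00144799] [ 0.608717   -0.42983775  1.0479491 ] 0.047946383818168105
```

View pics/w8.png

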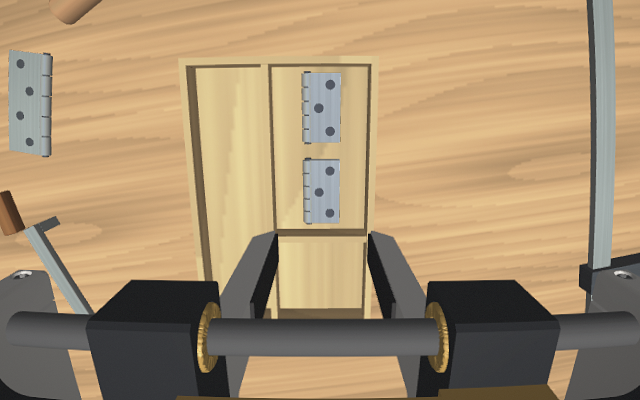

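Emit:
{"name": "carry_out", "arguments": {
  "rows": [
    [0.05, -0.006, 0.02, 0, 0, 0, 3],
    [0.05, -0.016, 0.058, 0, 0, 0, 8],
    [0.05, -0.026, 0.096, -0.005, 0, 0, 13],
    [0.05, -0.037, 0.134, -0.005, 0, 0, 18],
    [0.05, -0.048, 0.172, -0.01, 0, 0, 22.7],
    [0.05, -0.058, 0.21, -0.01, 0, 0, 22.7],
    [0.05, -0.067, 0.24, -0.01, 0, 0, 22.7],
    [0.05, -0.0725, 0.261, -0.01, 0, 0, 22.7],
    [0.05, -0.0725, 0.261, -0.01, 0, 0, 22.7],
    [0.05, -0.0725, 0.261, -0.01, 0, 0, 22.7],
    [0.05, -0.0725, 0.261, -0.01, 0, 0, 22.7]
  ]
}}

```text
clock: 16.25
tcp_pos: [0.4506, -0.0649, 0.1421]
orientation: [0.992, 0.128, -0.001, 0.0]
ft_force: [0.2, 0.3, -0.1]
grip_width: 0.0499
```

```bash
python3 - <<'E'
from h import *
c=capture("wrist"); np.savez("w9.npz",**c); save("w9.png",c["frame"]); s=get_state(); print(s["clock"],s["tcp_pos"],s["orientation"],s["ft_force"],s["grip_width"])
E
```

```text
16.3 [ 0.45071525 -0.06528381  0.14215463] [ 9.91889076e-01  1.27105699e-01 -3.86852207e-04  2.27876101e-04] [-0.7316883   0.18141865  0.62998034] 0.04985417174305341
```

View pics/w9.png

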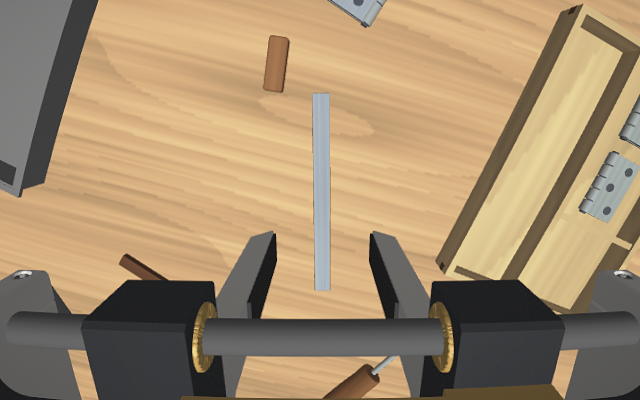

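```bash
python3 - <<'E'
from m import *
c=dict(np.load("w9.npz"))
desc("lp",quad(c,[(312.5,94),(329.5,94),(330,291),(315,291)],1,(0,0),.032))
E
```

```text
lp centre [ 0.4474 -0.0653  0.032 ] edges [0.0132 0.1702 0.0135 0.1702]
  yaw of +x 15.11
  yaw +y -90 14.71
```

Emit:
{"name": "carry_out", "arguments": {
  "rows": [
    [0.05, -0.002, -0.001, -0.03, 0, 0, 0],
    [0.05, -0.002, -0.001, -0.06, 0, 0, 0],
    [0.05, -0.002, -0.001, -0.09, 0, 0, 0],
    [0.05, -0.002, -0.001, -0.11, 0, 0, 0],
    [0.05, -0.002, -0.001, -0.122, 0, 0, 0],
    [0.05, -0.002, -0.001, -0.1285, 0, 0, 0],
    [0.05, -0.002, -0.001, -0.1285, 0, 0, 0],
    [0.05, -0.002, -0.001, -0.1285, 0, 0, 0],
    [0, -0.002, -0.001, -0.1285, 0, 0, 0],
    [0, -0.002, -0.001, -0.1285, 0, 0, 0],
    [0, -0.002, -0.001, -0.1285, 0, 0, 0],
    [0, -0.002, -0.001, -0.1285, 0, 0, 0],
    [0, -0.002, -0.001, -0.1285, 0, 0, 0],
    [0, -0.002, -0.001, -0.1285, 0, 0, 0]
  ]
}}

```text
clock: 17.47
tcp_pos: [0.4489, -0.0649, 0.0145]
orientation: [0.992, 0.128, 0.0, 0.0]
ft_force: [0.6, 0.0, -0.5]
grip_width: 0.0136
```

Emit:
{"name": "carry_out", "arguments": {
  "rows": [
    [0, 0, 0, 0.015, 0, 0, 0],
    [0, 0, 0, 0.04, 0, 0, 0],
    [0, 0, 0, 0.065, 0, 0, -2],
    [0, 0.004, -0.01, 0.08, 0, 0, -6],
    [0, 0.015, -0.035, 0.08, 0, 0, -11],
    [0, 0.03, -0.07, 0.08, 0, 0, -17],
    [0, 0.045, -0.105, 0.08, 0, 0, -22.7],
    [0, 0.06, -0.14, 0.08, 0, 0, -22.7],
    [0, 0.072, -0.167, 0.08, 0, 0, -22.7],
    [0, 0.0775, -0.179, 0.08, 0, 0, -22.7],
    [0, 0.0775, -0.179, 0.08, 0, 0, -22.7],
    [0, 0.0775, -0.179, 0.08, 0, 0, -22.7],
    [0, 0.0775, -0.179, 0.08, 0, 0, -22.7]
  ]
}}

```text
clock: 18.55
tcp_pos: [0.5253, -0.242, 0.0938]
orientation: [0.998, -0.069, -0.001, -0.001]
ft_force: [-0.4, -0.2, -2.2]
grip_width: 0.0136
```

```bash
python3 - <<'E'
from h import *
c=capture("wrist"); np.savez("w10.npz",**c); save("w10.png",c["frame"]); s=get_state(); print(s["clock"],s["tcp_pos"],s["orientation"],s["ft_force"],s["grip_width"])
E
```

```text
18.6 [ 0.5254961  -0.24171518  0.0939746 ] [ 9.97644867e-01 -6.85826290e-02 -7.40116578e-04 -7.70860360e-04] [-0.06907622  0.19373811 -1.0965355 ] 0.013563958018625737
```

View pics/w10.png

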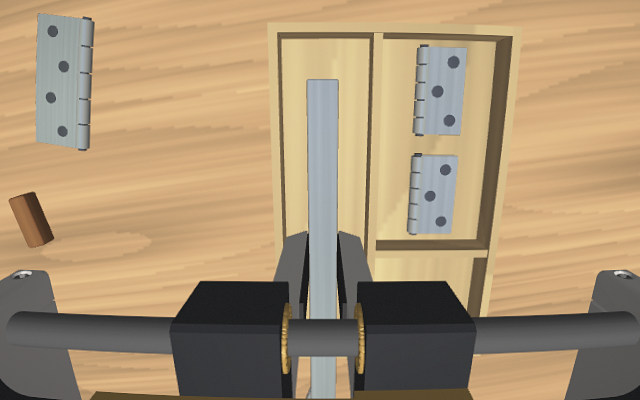

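```bash
python3 - <<'E'
from m import *
c=dict(np.load("w10.npz"))
Q=plane(c,[(268,24),(520,27),(278,37),(372,37),(284,230),(366,230)],.029); print(Q.round(4))
a=np.radians(-8); q=(Q[:,:2]-[.5263,-.2434]); print((-q[:,0]*np.sin(a)*-1*-1+0*q[:,0]).round(4)); 
Rt=np.array([[np.cos(a),np.sin(a)],[-np.sin(a),np.cos(a)]]); print("tray-frame rel to target:\n",(q@Rt.T).round(4))
E
```

```text
[[ 0.6529 -0.2251  0.029 ]
 [ 0.6315 -0.3865  0.029 ]
 [ 0.6442 -0.2301  0.029 ]
 [ 0.636  -0.2895  0.029 ]
 [ 0.5153 -0.213   0.029 ]
 [ 0.5073 -0.2715  0.029 ]]
[ 0.0176  0.0146  0.0164  0.0153 -0.0015 -0.0026]
tray-frame rel to target:
 [[ 0.1228  0.0358]
 [ 0.1241 -0.1271]
 [ 0.1149  0.0296]
 [ 0.1151 -0.0304]
 [-0.0151  0.0286]
 [-0.0149 -0.0305]]
```

Emit:
{"name": "carry_out", "arguments": {
  "rows": [
    [0, 0, -0.0005, -0.02, 0, 0, 0],
    [0, 0, -0.0005, -0.045, 0, 0, 0],
    [0, 0, -0.0005, -0.062, 0, 0, 0],
    [0, 0, -0.0005, -0.069, 0, 0, 0],
    [0, 0, -0.0005, -0.072, 0, 0, 0],
    [0, 0, -0.0005, -0.0735, 0, 0, 0],
    [0, 0, -0.0005, -0.0735, 0, 0, 0],
    [0, 0, -0.0005, -0.0735, 0, 0, 0],
    [0.026, 0, -0.0005, -0.0735, 0, 0, 0],
    [0.026, 0, -0.0005, -0.0735, 0, 0, 0],
    [0.026, 0, -0.0005, -0.0735, 0, 0, 0],
    [0.026, 0, -0.0005, -0.065, 0, 0, 0],
    [0.026, 0, -0.0005, -0.045, 0, 0, 0],
    [0.026, 0, -0.0005, -0.015, 0, 0, 0],
    [0.026, 0, -0.0005, 0.025, 0, 0, 0],
    [0.04, 0, -0.0005, 0.05, 0, 0, 0],
    [0.04, 0, -0.0005, 0.06, 0, 0, 0]
  ]
}}

```text
clock: 20.02
tcp_pos: [0.5285, -0.2455, 0.1591]
orientation: [0.998, -0.07, 0.004, 0.001]
ft_force: [-0.6, -0.7, 0.1]
grip_width: 0.0363
```

```bash
python3 - <<'E'
from h import *
c=capture("wrist"); np.savez("w11.npz",**c); save("w11.png",c["frame"]); s=get_state(); print(s["clock"],s["tcp_pos"],s["orientation"],s["ft_force"],s["grip_width"])
E
```

```text
20.0667 [ 0.52866758 -0.24556872  0.15908249] [ 0.99756011 -0.0696996   0.00376302  0.00127899] [1.19332589 0.44733752 0.70036644] 0.03878391969669828
```

View pics/w11.png

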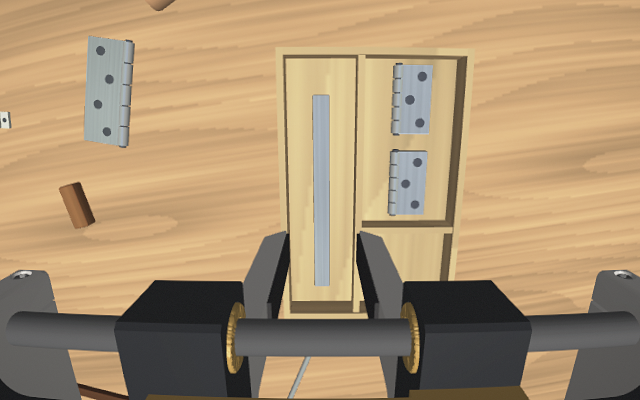

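Emit:
{"name": "carry_out", "arguments": {
  "rows": [
    [0.04, 0.005, 0.013, 0, 0, 0, 6],
    [0.04, 0.014, 0.038, 0, 0, 0, 12],
    [0.04, 0.025, 0.068, 0, 0, 0, 19],
    [0.04, 0.036, 0.098, 0, 0, 0, 26],
    [0.04, 0.047, 0.128, 0, 0, 0, 33],
    [0.04, 0.058, 0.158, 0, 0, 0, 40],
    [0.04, 0.069, 0.188, 0, 0, 0, 47],
    [0.04, 0.08, 0.218, 0, 0, 0, 54],
    [0.04, 0.091, 0.248, -0.005, 0, 0, 61],
    [0.04, 0.101, 0.275, -0.005, 0, 0, 68],
    [0.04, 0.11, 0.299, -0.01, 0, 0, 75],
    [0.04, 0.116, 0.316, -0.01, 0, 0, 82],
    [0.04, 0.1191, 0.3243, -0.01, 0, 0, 87.4],
    [0.04, 0.1191, 0.3243, -0.01, 0, 0, 87.4],
    [0.04, 0.1191, 0.3243, -0.01, 0, 0, 87.4],
    [0.04, 0.1191, 0.3243, -0.01, 0, 0, 87.4]
  ]
}}

```text
clock: 21.4
tcp_pos: [0.6446, 0.0782, 0.1433]
orientation: [0.77, 0.637, -0.001, -0.0]
ft_force: [0.2, 0.3, 0.4]
grip_width: 0.0399
```

```bash
python3 - <<'E'
from h import *
c=capture("wrist"); np.savez("w12.npz",**c); save("w12.png",c["frame"]); s=get_state(); print(s["clock"],s["tcp_pos"],s["orientation"],s["ft_force"],s["grip_width"])
show("w12b.png",c,250,390,150,280,5)
E
```

```text
21.45 [0.64474945 0.07802777 0.14364045] [ 7.70472618e-01  6.37472445e-01 -9.01720551e-04  1.14788446e-04] [ 0.25417223 -0.35073991 -0.5527765 ] 0.03995819943459668
```

View pics/w12b.png

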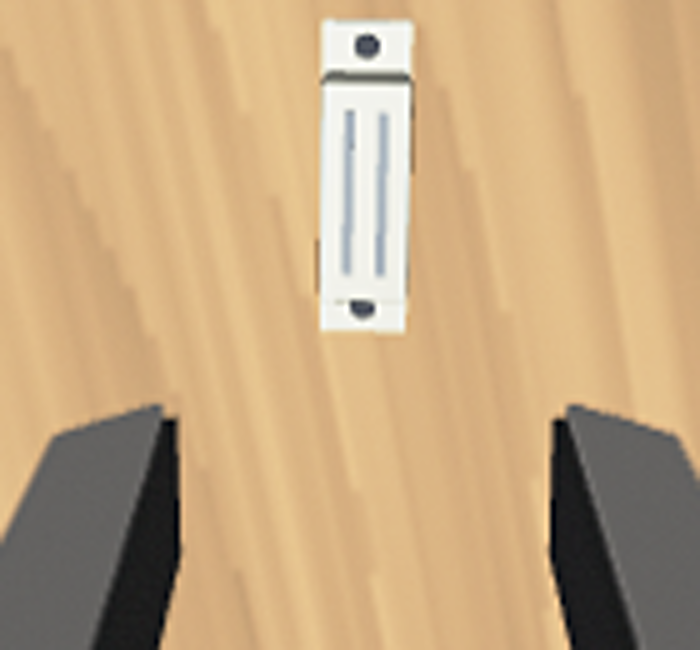

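```bash
python3 - <<'E'
from m import *
c=dict(np.load("w12.npz"))
desc("ears",quad(c,[(323,20),(413,20),(405,332),(320,330)],5,(250,150),.003))
desc("top",quad(c,[(322,82),(411,82),(406,300),(320,300)],5,(250,150),.015))
E
```

```text
ears centre [0.6444 0.0807 0.003 ] edges [0.0161 0.0584 0.0159 0.058 ]
  yaw of +x 78.27
  yaw +y -90 78.57
top centre [0.6443 0.0809 0.015 ] edges [0.0154 0.0394 0.0154 0.0394]
  yaw of +x 78.36
  yaw +y -90 79.27
```

Emit:
{"name": "carry_out", "arguments": {
  "rows": [
    [0.04, -0.0005, 0.0005, -0.03, 0, 0, -0.7],
    [0.04, -0.0005, 0.0005, -0.06, 0, 0, -0.7],
    [0.04, -0.0005, 0.0005, -0.09, 0, 0, -0.7],
    [0.04, -0.0005, 0.0005, -0.115, 0, 0, -0.7],
    [0.04, -0.0005, 0.0005, -0.13, 0, 0, -0.7],
    [0.04, -0.0005, 0.0005, -0.138, 0, 0, -0.7],
    [0.04, -0.0005, 0.0005, -0.141, 0, 0, -0.7],
    [0.04, -0.0005, 0.0005, -0.141, 0, 0, -0.7],
    [0.04, -0.0005, 0.0005, -0.141, 0, 0, -0.7],
    [0, -0.0005, 0.0005, -0.141, 0, 0, -0.7],
    [0, -0.0005, 0.0005, -0.141, 0, 0, -0.7],
    [0, -0.0005, 0.0005, -0.141, 0, 0, -0.7],
    [0, -0.0005, 0.0005, -0.141, 0, 0, -0.7],
    [0, -0.0005, 0.0005, -0.141, 0, 0, -0.7]
  ]
}}

```text
clock: 22.62
tcp_pos: [0.6452, 0.0804, 0.0038]
orientation: [0.773, 0.634, 0.0, 0.0]
ft_force: [-0.1, 0.1, 2.8]
grip_width: 0.0153
```

Emit:
{"name": "carry_out", "arguments": {
  "rows": [
    [0, 0, 0, 0.015, 0, 0, 0],
    [0, 0, 0, 0.045, 0, 0, 0],
    [0, -0.005, -0.01, 0.08, 0, 0, 0],
    [0, -0.016, -0.03, 0.105, 0, 0, 1],
    [0, -0.033, -0.062, 0.115, 0, 0, 2],
    [0, -0.051, -0.097, 0.12, 0, 0, 3.3],
    [0, -0.069, -0.132, 0.12, 0, 0, 3.3],
    [0, -0.087, -0.167, 0.12, 0, 0, 3.3],
    [0, -0.105, -0.202, 0.12, 0, 0, 3.3],
    [0, -0.123, -0.237, 0.12, 0, 0, 3.3],
    [0, -0.141, -0.272, 0.12, 0, 0, 3.3],
    [0, -0.159, -0.307, 0.12, 0, 0, 3.3],
    [0, -0.177, -0.34, 0.12, 0, 0, 3.3],
    [0, -0.192, -0.366, 0.12, 0, 0, 3.3],
    [0, -0.202, -0.384, 0.12, 0, 0, 3.3],
    [0, -0.2067, -0.3922, 0.12, 0, 0, 3.3],
    [0, -0.2067, -0.3922, 0.12, 0, 0, 3.3],
    [0, -0.2067, -0.3922, 0.12, 0, 0, 3.3],
    [0, -0.2067, -0.3922, 0.12, 0, 0, 3.3]
  ]
}}

```text
clock: 24.2
tcp_pos: [0.4395, -0.3098, 0.1234]
orientation: [0.754, 0.657, 0.001, 0.0]
ft_force: [0.5, 0.1, -0.1]
grip_width: 0.0156
```

```bash
python3 - <<'E'
from h import *
c=capture("wrist"); np.savez("w13.npz",**c); save("w13.png",c["frame"]); s=get_state(); print(s["clock"],s["tcp_pos"],s["orientation"],s["ft_force"],s["grip_width"])
E
```

```text
24.25 [ 0.43949499 -0.30975794  0.12342956] [ 7.53555267e-01  6.57384230e-01  6.58454084e-04 -2.16930261e-05] [-1.10232491 -0.39331695  0.16558908] 0.015917569022127823
```

View pics/w13.png

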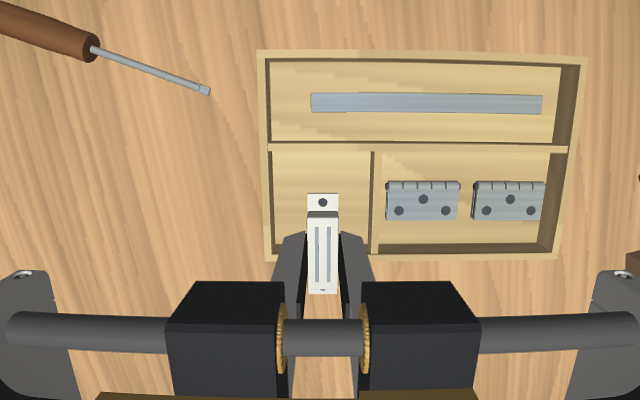

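```bash
python3 - <<'E'
from m import *
c=dict(np.load("w13.npz"))
Q=plane(c,[(272,152),(371,152),(274,235),(372,235)],.028); a=np.radians(-8)
Rt=np.array([[np.cos(a),np.sin(a)],[-np.sin(a),np.cos(a)]]); print(((Q[:,:2]-[.438,-.3113])@Rt.T).round(4))
E
```

```text
[[-0.0381  0.0405]
 [ 0.0378  0.0408]
 [-0.0386 -0.0271]
 [ 0.0412 -0.0268]]
```

Emit:
{"name": "carry_out", "arguments": {
  "rows": [
    [0, 0, 0, -0.03, 0, 0, 0],
    [0, 0, 0, -0.06, 0, 0, 0],
    [0, 0, 0, -0.085, 0, 0, 0],
    [0, 0, 0, -0.1, 0, 0, 0],
    [0, 0, 0, -0.109, 0, 0, 0],
    [0, 0, 0, -0.112, 0, 0, 0],
    [0, 0, 0, -0.1137, 0, 0, 0],
    [0, 0, 0, -0.1137, 0, 0, 0],
    [0, 0, 0, -0.1137, 0, 0, 0],
    [0.034, 0, 0, -0.1137, 0, 0, 0],
    [0.034, 0, 0, -0.1137, 0, 0, 0],
    [0.034, 0, 0, -0.1137, 0, 0, 0],
    [0.034, 0, 0, -0.1, 0, 0, 0],
    [0.034, 0, 0, -0.075, 0, 0, 0],
    [0.034, 0, 0, -0.04, 0, 0, 0],
    [0.034, 0, 0, 0, 0, 0, 0],
    [0.034, 0, 0, 0.04, 0, 0, 0],
    [0.034, 0, 0, 0.07, 0, 0, 0],
    [0.034, 0, 0, 0.08, 0, 0, 0],
    [0.034, 0, 0, 0.08, 0, 0, 0]
  ]
}}

```text
clock: 25.92
tcp_pos: [0.4396, -0.3129, 0.2061]
orientation: [0.755, 0.656, 0.001, 0.003]
ft_force: [-0.3, 0.4, 0.1]
grip_width: 0.0341
```

```bash
python3 - <<'E'
from h import *
c=capture("wrist"); save("w14.png",c["frame"])
c=capture("top"); save("top14.png",c["frame"]); np.savez("top14.npz",**c); P=cloud(c)
show("top14z.png",c,130,500,130,290,2)
s=get_state(); print(s["clock"],s["tcp_pos"],s["ft_force"],s["grip_width"])
E
```

```text
26.0167 [ 0.43731799 -0.31185994  0.20248445] [-0.05330589 -0.14382094 -0.16078873] 0.03360219388943389
```

View pics/w14.png

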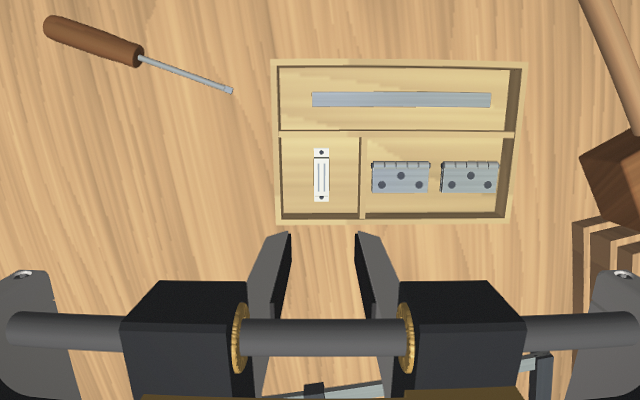

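View pics/top14z.png

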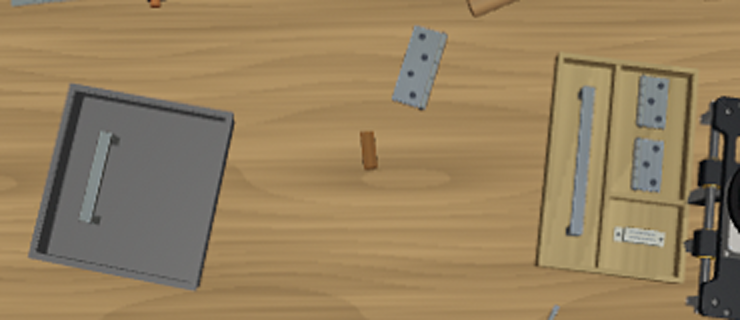

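```bash
python3 - <<'E'
from h import *
c=dict(np.load("top14.npz")); P=cloud(c)
for n,(x,y) in dict(long=(580,160),short=(96,180),catch=(640,237),h1=(646,90),h2=(642,185),floor=(560,160)).items():
    u,v=130+x//2,130+y//2; print(n,np.nanmedian(P[v-1:v+2,u-1:u+2].reshape(-1,3),0).round(4))
print(finish_job())
E
```

```text
long [ 0.5272 -0.2409  0.0383]
short [0.5112 0.3129 0.0373]
catch [ 0.4409 -0.3092  0.0208]
h1 [ 0.6128 -0.328   0.0157]
h2 [ 0.5015 -0.3162  0.016 ]
floor [ 0.5324 -0.224   0.005 ]
the job is handed in; nothing more can be done
None
```

The kit is made up in the plywood tray and the job was handed in at about 26 s of the 99 s allowed; no verdict is reported.

- **Short pull:** I lifted it off the hinge first and left it standing in the empty +y half of the bin.
- **Hinges:** The hinge from the bin and then the one from the bench lie flat, end to end, in the middle-sized bay.
- **Long pull:** It stands on its legs in the long bay.
- **Catch:** It sits base down in the smallest bay, turned 90° across the tray.
- **Large hinge:** I did not touch it.

The last wrist and top pictures show everything in its place. The measured top heights were within about 1.5 mm of what they must be:

| Part | Measured (mm) | Expected (mm) |
|---|---|---|
| Long pull | 38.3 | 38 |
| Short pull | 37.3 | 36 |
| Catch | 20.8 | 21 |
| Hinges | 15.7 and 16.0 | 15 |

The gripper was open, clear above the tray at about z 0.20 m. I saw no more than 6 N at the wrist in the readings I took after moves and pictures.

The top and wrist views disagreed by up to about 5 mm on where the tray is. I placed the parts between the two, and the clearances in the bays were large enough to cover it. No check failed.

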